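Fetch a polished plate from the light station with a spatula

ROBOT

A 7-joint arm with a two-finger parallel gripper is mounted at the origin on the work surface. World frame = base frame: x ahead of the robot, y to its left, z up, the work surface at z = 0. Lengths are in m, angles in degrees, forces in N, time in s.
With the tool pointing down it reaches from about 0.425 to 0.875 m from the base axis. Payload 4.7 kg.
Tool frame: the origin (TCP) lies at the very end of the fingers, on their centre line; the grasp point (between the pads) lies 19 mm behind it; z points along the fingers, y is the line along which they close (so a half turn about z gives the same grasp; the last joint's range is limited). The gripper opens to 87 mm and grips with 3 to 60 N. Pads are 19 mm wide; open, the fingers measure 117 mm over their backs; the gripper's body (75 mm by 190 mm) begins 51 mm behind the grasp point.
Start: joints at [69.677, 18.392, -4.016, 83.108, 1.295, 78.541, -3.26], TCP at [0.234, -0.606, 0.223] pointing down, gripper open.
Joint ranges: [-163.93, 163.93], [-17.29, 119.83], [-79.2, 71.16], [3.27, 140.29], [-89.18, 269.18], [5.43, 117.66], [-154.24, 154.24]. Speed limits (degrees/s): [147.25, 147.25, 180, 180, 180, 180, 180].

INTERFACE

Orientations are given as [roll, pitch, yaw] about the fixed x, y, z axes, in that order (R = Rz(yaw) Ry(pitch) Rx(roll)).
In Python, from cell import get_obs, eyes, env gives the robot as it stands.
- The arm moves only by the tool servo_tool, never from a script. Its argument "series" is a list that holds one entry, the list of rows, each a list of 7 numbers: the shift along the tool's x, y, z in units of 300 mm (1.0 is 300 mm), then the turn, a rotation vector about the tool's x, y, z in units of pi rad (1.0 is pi rad), then the opening, from 0 (shut) to 1 (fully open). In form: [[[tx, ty, tz, wx, wy, wz, gripper], ...]]. A call has 1 to 12 rows; each row is the pose to reach, as a shift and turn from the pose commanded when the call began, along the tool's axes at that moment, turning the shorter way round; what a row does not reach only later rows make up. A row lasts 1/12 s, in which the tool goes at most 41.7 mm and 7.16 degrees, less where a joint would pass 70% of its speed; a pose out of reach is approached as far as the arm can. A call with a number of a shift or a turn outside -1 to 1 is refused whole. A call with a gripper value outside its range is refused whole. The fingers move at their own pace and stop on an object; "grip_force" is the grip in N (left out, the last holds). Time passes only in rows, so rows that repeat a pose let the fingers close. It gives the time, the measured TCP pose, the force, the opening and the grip force at its end, in the units of the state.
- get_obs(): the state, without advancing time (a new reading comes with each control period).
- eyes.read_camera(name): name is "scene" or "top" or "wrist"; returns a dict with "frame" (480x640x3 uint8, red, green, blue), "depth" (480x640 float32, m along the optical axis (not along the pixel's ray), 0 where there is no reading), "fx", "fy", "cx", "cy" (pixels), "origin" and "rotation" of the camera in the world; the wrist camera has in their place "mount" (4x4, takes a point from camera to tool coordinates, whose origin is the TCP and whose axes are the flange's). Camera axes: x right, y down, z forward; pixel columns grow to the right and rows downward; lengths in m; the calibration is good to about 2 mm. The wrist camera is an equidistant fisheye: a pixel r from the principal point sees the ray r / f radians off the axis. A picture is of the moment at which its call begins: read the wrist's pose just before it.
- env.sign_off(): hands the job in; it is judged then, once.
The state is a dict: "time_s": time; "qpos": joint angles; "joint_velocities": joint speeds; "effort": joint torques, N m; "tool_pos": TCP position; "tool_rot": TCP orientation; "force": force on the tool from outside, world axes, zero at the start; "wrist_torque": the same for the moment, N m; "grip_width": finger opening in m; "grasp_force": force on a finger pad.
Only numpy, scipy, OpenCV 4.12 (cv2) and the standard library are available. Lean on these libraries where they do the work, as an engineer would, in place of code of your own. Each camera call takes 0.05 s, during which the arm holds its last target. There are 200 camera calls.

TASK

The freshly polished steel plate resting in the inspection-light station must go onto the two rests in the blue tray without the gripper ever touching it. First move the tin that blocks the front of the station onto the round cork mat; then slide the spatula under the plate, bring it out below the light bar, set it on the tray's rests, and lay the spatula flat on the open table.

Things in the scene. Friction and masses are not known exactly. Their poses are not given: they have to be found in the camera images.
- station: Inspection-light station, fixed. Origin on the table below the middle of its two rests; x points level into it (open front at -x), y across. Two white rests, x -45 to 45, centred at y -36 and 36, 12 wide, tops 50 above the table; the lane between them is 60 wide, over a grey base 8 thick (x -60 to 70). A stop 75 high closes the back at x 58.
- bar (a point): Centre of the station's grey overhead light bar, station x -83, y 0, 155 above the table; axes as the station. The bar spans x -98 to -68, y -125 to 125, 123 to 185 above the table, on posts at y -115 and 115. With the blade under the plate there is no room for an upright gripper behind it: lean the gripper back, about 40 degrees.
- plate: Polished flat steel plate, 80 (x) by 90 (y) by 4 thick, about 0.15 kg. Origin at the centre of its underside, z up. It starts lying across the station's two rests, underside 50 above the table, within 6 mm and 6 degrees of centred.
- spatula: Spatula, steel with black handle, flat on the table, 0.14 kg. Origin at the centre of the blade's underside, x to the blade's tip, z up. Blade x -45 to 45, 46 wide, 3 thick; neck rises x -40 to -75; handle a level bar x -75 to -140, 20 wide, 18 tall, centre 40 above the blade's underside. A foot at x -130 to -138 under the handle reaches down to 0, so it stands level.
- grip (a point): Point to grip on the spatula's handle: spatula x = -110, y = 0, 40 above the blade's underside. Its axes are the spatula's.
- tin: Closed round tin standing on the table in front of the station, diameter 54, 80 high, about 0.25 kg. Origin at the centre of its underside, z up.
- mat: Round cork mat fixed flat on the table, diameter 100, 3 thick. Origin at the centre of its underside.
- tray: Low blue tray, fixed, 140 (x) by 130 (y), walls 22 high. Origin at the centre of its underside, front at -x. Two white rests like the station's: x -45 to 45, centred at y -36 and 36, 12 wide, tops 50 above the table, lane 60 wide between. A level blade can be drawn out to -x between the wall tops (22) and the rests' tops (50).
- jar: Bystander: jar, diameter 50, 60 high. Origin at its underside.
- tape: Bystander: grey ring (roll core), diameter 72, 20 high. Origin at its underside.
- brush: Bystander: hand brush lying on the table behind the station.
- mallet: Bystander: hammer lying on the table, at the left.
- oil: Bystander: bottle, diameter 50, 170 high. Origin at its underside.
- block: Bystander: dark steel block 50 by 25 by 25. Origin at its underside.
- bin: Bystander: small grey open bin 100 by 140 by 50 high. Origin at its underside.

How it is judged:
By the outcome, as a careful person would: the job done as asked, in the order asked, and still so for the second after the job is handed in, with the robot touching nothing.
It also fails if it takes over 72 s, if anything falls off the work surface, if the arm or the gripper's body presses on something with over 40 N, if the wrist force passes 120 N, or if a joint passes its speed limit or range.

## Working session

There is one attempt and no reset: what is moved stays moved. The work goes in short steps, Python scripts to look and compute and a tool call to move; the robot and the scene stay as the last step left them, time stands still between calls to the robot, and variables do not carry over. Pictures are saved under pics/ and viewed, at most 10 in all, crops included, and the job is handed in when it is done.

Besides the shell and the picture viewer there is one more tool, called after "Call:" by a JSON object that holds its "api" and its "payload". servo_tool: Moves the arm, as the interface text tells. Shifts and turns lie within -1 to 1; 1 stands for 300 mm of shift or pi rad of turn. Its arguments: {"type":"object","properties":{"series":{"type":"array"},"grip_force":{"type":"number"}},"required":["series"]}

```bash
ls; mkdir -p pics
python3 - <<'E'
from cell import get_obs, eyes, env
import cv2,numpy as np
o=get_obs();print(o)
for n in ['top','scene']:
    c=eyes.read_camera(n);cv2.imwrite(f'pics/{n}0.png',c['frame'][:,:,::-1]);np.savez(f'{n}0.npz',**c)
    print(n,{k:v for k,v in c.items() if k not in('frame','depth')}, (c['depth']>0).mean())
E
```

```text
pics
{'time_s': 0.0, 'qpos': array([69.67897941, 18.44086746, -4.01551549, 83.17559198,  1.29859349,
       78.540063  , -3.26076972]), 'joint_velocities': array([-0.09530795,  0.00996094,  0.16129312, -0.04381877,  0.01857917,
       -0.09225945,  0.04573146]), 'effort': array([ 5.02724124e-04, -4.91292429e+01, -4.03718837e-01, -3.12524736e+01,
       -6.39852695e-02,  4.38840862e-02,  1.73047692e-04]), 'tool_pos': array([ 0.23403467, -0.60581046,  0.22143499]), 'tool_rot': array([-1.79888921e+02,  9.25397318e-03,  2.11307271e+01]), 'force': array([ 0.29676607, -0.35749163,  1.11448973]), 'wrist_torque': array([ 0.04621299, -0.02673954, -0.04690884]), 'grasp_force': 0.0, 'grip_width': 0.0871543977380303}
top {'fx': 538.2823328440071, 'fy': 538.2823328440071, 'cx': 318.81718677781123, 'cy': 239.0810143835203, 'origin': array([0.40200853, 0.00717307, 1.70719136]), 'rotation': array([-173.6573323 ,   -0.40498005,  -89.88002775])} 0.9960774739583333
scene {'fx': 504.78941070063723, 'fy': 504.78941070063723, 'cx': 316.6331617823568, 'cy': 248.88864702978185, 'origin': array([ 1.15718065, -0.80536585,  0.84083163]), 'rotation': array([-126.42315383,    1.08156403,   35.51938749])} 0.9952018229166667
```

View pics/top0.png

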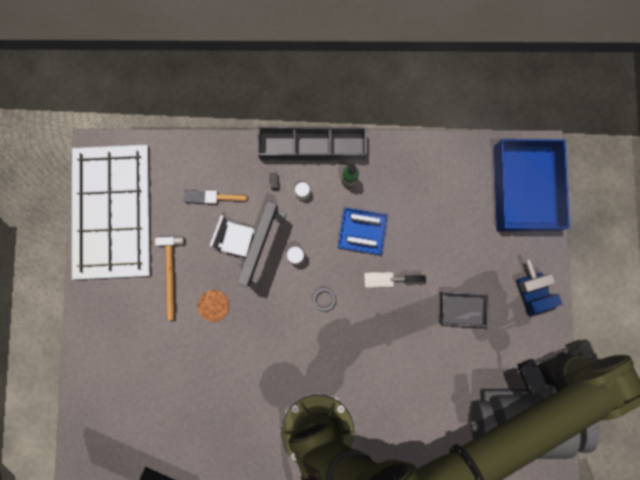

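View pics/scene0.png

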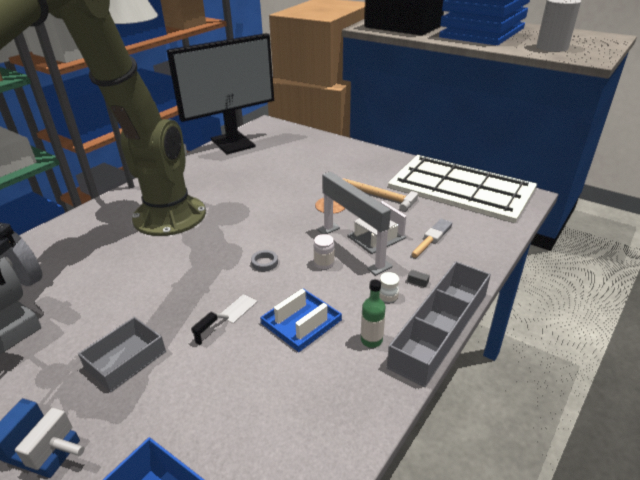

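Top view: station with plate near (238,240), bar (260,243), tin (296,257), mat (213,306), tray (362,231), spatula blade (378,280) with handle at (412,280), jar (302,190). The scene view shows the same layout, with the tin in front of the bar at (323,252).

```bash
cat > h.py <<'E'
import numpy as np,cv2
from scipy.spatial.transform import Rotation as R
def rot(a): return R.from_euler('xyz',a,degrees=True)
def cloud(c):
    v,u=np.mgrid[:480,:640]; d=c['depth']
    p=np.stack([(u-c['cx'])/c['fx']*d,(v-c['cy'])/c['fy']*d,d],-1)
    return p@rot(c['rotation']).as_matrix().T+c['origin']
def plane(c,uv,z):   # cast rays of pixels onto height z
    uv=np.atleast_2d(uv).astype(float)
    r=np.c_[(uv[:,0]-c['cx'])/c['fx'],(uv[:,1]-c['cy'])/c['fy'],np.ones(len(uv))]@rot(c['rotation']).as_matrix().T
    return c['origin']+r*((z-c['origin'][2])/r[:,2])[:,None]
E
python3 - <<'E'
from h import *
np.set_printoptions(precision=4,suppress=True)
C={n:dict(np.load(n+'0.npz')) for n in('top','scene')}
P={n:cloud(C[n]) for n in C}
def near(n,xy,r,z0,z1,f=None):
    p=P[n]; m=(np.hypot(p[...,0]-xy[0],p[...,1]-xy[1])<r)&(p[...,2]>z0)&(p[...,2]<z1)&(C[n]['depth']>0)
    if f is not None: m&=f(cv2.cvtColor(C[n]['frame'],cv2.COLOR_RGB2HSV).astype(int))
    return m
def rect(n,m,name):
    q=p2=P[n][m]; 
    if len(q)<4: print(name,n,len(q));return
    r=cv2.minAreaRect((q[:,:2]*1000).astype(np.float32)); print(name,n,len(q),'rect',np.round(r[0],1),np.round(r[1],1),round(r[2],1),'z med',round(np.median(q[:,2])*1000,1),'mean',q.mean(0)*1000)
T=C['top']
g=lambda u,v,z:plane(T,[u,v],z)[0,:2]
for n in C:
    print(n,'table z',np.median(P[n][near(n,g(330,330,0),.08,-.05,.05)][:,2]))
white=lambda h:(h[...,1]<60)&(h[...,2]>150)
for n in C:
    rect(n,near(n,g(296,257,.08),.05,.07,.1),'tin')
    rect(n,near(n,g(302,190,.06),.05,.045,.1),'jar')
    rect(n,near(n,g(213,306,0),.08,-.02,.03,lambda h:(h[...,0]<15)&(h[...,1]>120)),'mat')
    rect(n,near(n,g(362,231,.0),.11,-.02,.03,lambda h:(h[...,0]>105)&(h[...,0]<125)&(h[...,1]>150)),'tray')
    for k,s in (('restA',(365,219)),('restB',(361,241))):
        rect(n,near(n,g(*s,.05),.055,.042,.06,lambda h:(h[...,1]<60)),k)
    rect(n,near(n,g(379,280,0),.075,-.01,.015,lambda h:(h[...,2]>170)),'blade')
    rect(n,near(n,g(409,280,.045),.06,.03,.07),'handle')
    rect(n,near(n,g(237,239,.054),.09,.045,.065,lambda h:(h[...,2]>150)),'plate')
    rect(n,near(n,g(260,243,.185),.17,.165,.2),'bar')
    rect(n,near(n,g(218,233,.075),.09,.066,.085),'stop')
    rect(n,near(n,g(349,175,.1),.06,.1,.2),'oil')
E
```

```text
top table z 0.00041655681897090346
scene table z 0.0013831592794189551
tin top 227 rect [534.8  69.9] [50.1 49.5] 44.9 z med 80.2 mean [533.8725  69.1833  79.6267]
jar top 168 rect [740.2  50.2] [44.  40.8] 0.3 z med 59.7 mean [739.3066  50.0156  59.5434]
mat top 728 rect [380.9 327.8] [90.7 95.9] 0.0 z med 2.6 mean [380.9336 327.3019   2.7032]
tray top 1087 rect [ 615.9 -141.9] [135.4 127.8] 80.6 z med 4.2 mean [ 611.7386 -135.91      5.2649]
restA top 120 rect [ 651.2 -147.8] [89.6 13.5] 80.3 z med 49.8 mean [ 650.9044 -147.6811   49.6495]
restB top 117 rect [ 580.4 -135.1] [88.8 12.8] 79.9 z med 50.0 mean [ 580.0756 -135.267    50.0451]
blade top 408 rect [ 465.2 -193.5] [45.  92.8] 0.5 z med 3.2 mean [ 464.6882 -192.6582    2.9919]
handle top 152 rect [ 466.7 -291.6] [18.8 81.9] 0.2 z med 47.5 mean [ 465.5253 -295.3312   47.2845]
plate top 749 rect [584.4 252.4] [89.3 92.7] 72.2 z med 53.5 mean [584.6657 250.2802  53.7288]
bar top 974 rect [560.1 174.2] [ 31.6 249.9] 70.5 z med 184.4 mean [557.7333 173.7385 183.9717]
stop top 100 rect [606.8 282.6] [93.4 92.8] 88.7 z med 74.6 mea
[... 614 characters left out ...]
stB scene 224 rect [ 583.5 -136.1] [90.8 15.8] 79.9 z med 50.0 mean [ 584.7765 -139.0563   49.1167]
blade scene 1703 rect [ 462.8 -191.1] [139.8 148.2] 77.8 z med 1.8 mean [ 464.4782 -189.769     2.0043]
handle scene 330 rect [ 468.8 -292.6] [24.4 82.9] 0.5 z med 47.9 mean [ 472.0897 -301.7285   45.5222]
plate scene 183 rect [589.2 251.4] [94.1 93.4] 70.8 z med 54.7 mean [590.9415 231.8158  54.1797]
bar scene 1010 rect [562.1 172.8] [ 33.9 254.7] 70.4 z med 184.4 mean [574.5054 162.4686 181.0978]
stop scene 101 rect [611.7 310.7] [ 17.5 100.4] 71.0 z med 74.6 mean [616.8467 306.4918  73.7963]
oil scene 541 rect [ 787.8 -107. ] [46.5 37.3] 30.6 z med 122.7 mean [ 788.8189 -108.2984  131.1193]
```

```bash
cat > go.py <<'E'
import sys
from h import *
from cell import get_obs
# go.py x y z(mm) yaw lean [grasp]: tool-frame shift/turn (units) from the current pose; 'grasp' -> xyz is the pad point
def ori(yaw,lean): return R.from_euler('z',yaw,degrees=True)*R.from_euler('x',180,degrees=True)*R.from_euler('y',lean,degrees=True)
if __name__=='__main__':
    a=list(map(float,sys.argv[1:6])); o=get_obs(); r0=rot(o['tool_rot']); r=ori(a[3],a[4]); p=np.array(a[:3])/1e3
    if len(sys.argv)>6: p=p+.019*r.as_matrix()[:,2]
    d=r0.inv().apply(p-o['tool_pos'])/.3; w=(r0.inv()*r).as_rotvec()/np.pi
    print(np.round(d,4),np.round(w,4),'rows>=',np.linalg.norm(d)*.3/.0417,np.linalg.norm(w)*180/7.16, 't',o['time_s'],o['force'])
E
python3 go.py 536 69 200 75 0
python3 - <<'E'
from cell import *; c=eyes.read_camera('wrist'); print({k:v for k,v in c.items() if k not in('frame','depth')})
E
```

```text
[ 1.7497 -1.7351  0.0747] [-5.000e-04 -2.000e-04 -2.992e-01] rows>= 17.736010982147786 7.52277652188828 t 0.1 [ 0.15638535 -0.49698866 -0.85024622]
{'fx': 371.64829954431775, 'fy': 371.64829954431775, 'cx': 323.9299643881863, 'cy': 237.66344340139344, 'mount': array([[ 2.66865605e-04, -9.61633813e-01, -2.74336178e-01,
         7.58308015e-02],
       [ 9.99999953e-01,  2.97207586e-04, -6.90367267e-05,
         9.57070355e-04],
       [ 1.47922844e-04, -2.74336146e-01,  9.61633848e-01,
        -1.62984369e-01],
       [ 0.00000000e+00,  0.00000000e+00,  0.00000000e+00,
         1.00000000e+00]])}
```

```bash
python3 go.py 430 -260 220 72 15
```

```text
[ 1.0247 -0.8401  0.0068] [ 0.0365  0.0776 -0.281 ] rows>= 9.532681716640978 7.385405304754176 t 0.15 [ 0.12608003 -0.33731551 -0.22207364]
```

Call:
{"api": "servo_tool", "payload": {"series": [[[0.98,-0.82,0,0.0365,0.0776,-0.281,1],[0.98,-0.82,0,0.0365,0.0776,-0.281,1],[0.98,-0.82,0,0.0365,0.0776,-0.281,1],[0.98,-0.82,0,0.0365,0.0776,-0.281,1],[0.98,-0.82,0,0.0365,0.0776,-0.281,1],[0.98,-0.82,0,0.0365,0.0776,-0.281,1],[0.98,-0.82,0,0.0365,0.0776,-0.281,1],[0.98,-0.82,0,0.0365,0.0776,-0.281,1],[0.98,-0.82,0,0.0365,0.0776,-0.281,1],[0.98,-0.82,0,0.0365,0.0776,-0.281,1]]]}}

```text
time_s: 0.98
tool_pos: [0.4234, -0.2631, 0.2229]
tool_rot: [179.9, -15.1, 72.6]
force: [1.4, 0.5, -0.2]
grip_width: 0.0871
grasp_force: 0.0
```

```bash
python3 go.py 536 69 180 72 15 g
```

```text
[1.0903 0.0262 0.5068] [-0.0003 -0.0008  0.0032] rows>= 8.65186522978885 0.08296749912966858 t 0.9833 [ 1.39457972  0.46705583 -0.18030408]
```

Call:
{"api": "servo_tool", "payload": {"series": [[[0.98,0.026,0.45,0,0,0,1],[0.98,0.026,0.45,0,0,0,1],[0.98,0.026,0.45,0,0,0,1],[0.98,0.026,0.45,0,0,0,1],[0.98,0.026,0.45,0,0,0,1],[0.98,0.026,0.45,0,0,0,1],[0.98,0.026,0.45,0,0,0,1],[0.98,0.026,0.45,0,0,0,1],[0.98,0.026,0.45,0,0,0,1],[0.98,0.026,0.45,0,0,0,1]]]}}

```text
time_s: 1.82
tool_pos: [0.5254, 0.0323, 0.1675]
tool_rot: [180.0, -14.9, 72.3]
force: [-0.0, 0.6, 0.0]
grip_width: 0.0873
grasp_force: 0.0
```

```bash
cat >> h.py <<'E'
def wcloud(c,o):  # fisheye depth -> world
    v,u=np.mgrid[:480,:640]; a=(u-c['cx'])/c['fx']; b=(v-c['cy'])/c['fy']; t=np.hypot(a,b)+1e-9
    k=np.tan(np.minimum(t,1.5))/t; d=c['depth']
    p=np.stack([a*k*d,b*k*d,d],-1); M=np.array(c['mount'])
    p=p@M[:3,:3].T+M[:3,3]
    return p@rot(o['tool_rot']).as_matrix().T+o['tool_pos']
def wproj(c,o,X):
    M=np.array(c['mount']); q=rot(o['tool_rot']).inv().apply(np.atleast_2d(X)-o['tool_pos'])
    q=(q-M[:3,3])@M[:3,:3]; r=np.hypot(q[:,0],q[:,1]); t=np.arctan2(r,q[:,2])
    return np.c_[c['cx']+c['fx']*t*q[:,0]/r, c['cy']+c['fy']*t*q[:,1]/r]
E
python3 - <<'E'
from h import *
from cell import *
np.set_printoptions(precision=1,suppress=True)
o=get_obs();c=eyes.read_camera('wrist');cv2.imwrite('pics/w1.png',c['frame'][:,:,::-1])
P=wcloud(c,o)*1e3; ok=c['depth']>0; print(ok.mean())
def rect(xy,r,z0,z1,nm,f=None):
    m=ok&(np.hypot(P[...,0]-xy[0],P[...,1]-xy[1])<r)&(P[...,2]>z0)&(P[...,2]<z1)
    if f is not None:m&=f
    q=P[m]
    if len(q)>5:
        a=cv2.minAreaRect(q[:,:2].astype(np.float32));print(nm,len(q),np.round(a[0],1),np.round(a[1],1),round(a[2],1),np.median(q[:,2]))
    else: print(nm,len(q))
h=cv2.cvtColor(c['frame'],cv2.COLOR_RGB2HSV).astype(int)
rect((536,69),50,65,95,'tin'); rect((585,252),90,45,65,'plate'); rect((561,173),160,170,200,'bar'); rect((382,327),80,-10,20,'mat',(h[...,0]<15)&(h[...,1]>120))
q=P[ok&(np.abs(P[...,2])<8)]; print('table',np.median(q[:,2]),len(q))
E
python3 go.py 536 69 60 72 15 g
```

```text
0.9873697916666667
tin 3969 [537.6  69.3] [52.4 52.4] 72.4 80.73812780017212
plate 0
bar 21485 [539.2 107. ] [171.6 250.2] 70.8 185.31851964935979
mat 0
table 0.8528133959200129 135158
[ 0.0378 -0.007   0.4443] [0.0001 0.0006 0.0005] rows>= 3.2086801705738712 0.019568081200515453 t 1.8667 [-0.19246328 -0.66721792 -0.23864435]
```

View pics/w1.png

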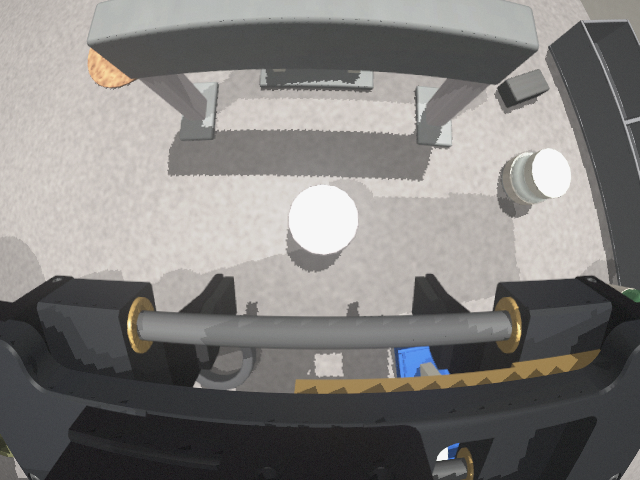

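The wrist view shows the tin top at (323,218), centred between the fingers at (225,290) and (425,290), with the bar well clear at row 35. The tin is at (537.6, 69.3), which agrees with the other views.

Call:
{"api": "servo_tool", "payload": {"series": [[[0.02,-0.003,0.12,0,0,0,1],[0.03,-0.003,0.24,0,0,0,1],[0.038,-0.003,0.36,0,0,0,1],[0.038,-0.003,0.45,0,0,0,1],[0.038,-0.003,0.45,0,0,0,1],[0.038,-0.003,0.45,0,0,0,0.5],[0.038,-0.003,0.45,0,0,0,0.5],[0.038,-0.003,0.45,0,0,0,0.5],[0.038,-0.003,0.45,0,0,0,0.5],[0.038,-0.003,0.45,0,0,0,0.5],[0.038,-0.003,0.45,0,0,0,0.5],[0.038,-0.003,0.45,0,0,0,0.5]]], "grip_force": 25}}

```text
time_s: 2.87
tool_pos: [0.5394, 0.0736, 0.0412]
tool_rot: [179.9, -14.9, 72.0]
force: [-3.4, -0.8, 5.9]
grip_width: 0.0532
grasp_force: 25.0
```

```bash
python3 go.py 520 65 278 72 15 g
```

```text
[ 0.1576 -0.0514 -0.7118] [0.0005 0.0005 0.0001] rows>= 5.257563473253944 0.01684417319233813 t 2.8667 [-3.40091665 -0.78557612  5.93445528]
```

Call:
{"api": "servo_tool", "payload": {"series": [[[0.01,0,-0.04,0,0,0,0.3],[0.04,-0.01,-0.15,0,0,0,0.3],[0.07,-0.02,-0.28,0,0,0,0.3],[0.1,-0.03,-0.42,0,0,0,0.3],[0.13,-0.04,-0.56,0,0,0,0.3],[0.15,-0.05,-0.68,0,0,0,0.3],[0.158,-0.051,-0.71,0,0,0,0.3],[0.158,-0.051,-0.71,0,0,0,0.3]]]}}

```text
time_s: 3.53
tool_pos: [0.5235, 0.0696, 0.2616]
tool_rot: [179.5, -14.9, 72.1]
force: [0.9, 0.3, -2.1]
grip_width: 0.053
grasp_force: 25.0
```

```bash
python3 go.py 382 327 278 130 15 g
```

```text
[ 0.6553 -0.728   0.1754] [ 0.0855  0.0017 -0.3109] rows>= 7.158854148022697 8.10523986766165 t 3.5333 [ 0.93394111  0.30346701 -2.05401248]
```

Call:
{"api": "servo_tool", "payload": {"series": [[[0.06,-0.066,0.016,0.0075,0,-0.027,0.3],[0.15,-0.17,0.04,0.02,0,-0.07,0.3],[0.23,-0.255,0.061,0.03,0.001,-0.109,0.3],[0.31,-0.344,0.083,0.04,0.001,-0.147,0.3],[0.39,-0.433,0.104,0.051,0.001,-0.185,0.3],[0.47,-0.522,0.126,0.061,0.001,-0.223,0.3],[0.55,-0.61,0.147,0.072,0.001,-0.261,0.3],[0.62,-0.69,0.166,0.081,0.001,-0.294,0.3],[0.655,-0.728,0.175,0.0855,0.001,-0.311,0.3],[0.655,-0.728,0.175,0.0855,0.001,-0.311,0.3]]]}}

```text
time_s: 4.37
tool_pos: [0.3724, 0.3348, 0.2561]
tool_rot: [-179.6, -15.5, 130.6]
force: [0.1, 0.9, -2.1]
grip_width: 0.0532
grasp_force: 25.0
```

```bash
python3 - <<'E'
from h import *
from cell import *
np.set_printoptions(precision=1,suppress=True)
o=get_obs();c=eyes.read_camera('wrist');cv2.imwrite('pics/w2.png',c['frame'][:,:,::-1])
P=wcloud(c,o)*1e3
h=cv2.cvtColor(c['frame'],cv2.COLOR_RGB2HSV).astype(int)
m=(c['depth']>0)&(h[...,0]<15)&(h[...,1]>120)&(abs(P[...,2])<20)&(np.hypot(P[...,0]-382,P[...,1]-327)<85)
q=P[m];print(len(q),cv2.minAreaRect(q[:,:2].astype(np.float32)) if len(q)>5 else '',q[:,2].mean())
E
python3 go.py 382 327 64 130 15 g
```

```text
0  nan
[-0.199   0.0135  0.672 ] [-0.0029 -0.002   0.0014] rows>= 5.043037722210846 0.0944878717885 t 4.4167 [-0.1186731  -0.35821377 -2.96018558]<stdin>:8: RuntimeWarning: Mean of empty slice.
  ret = ret.dtype.type(ret / rcount)
```

View pics/w2.png

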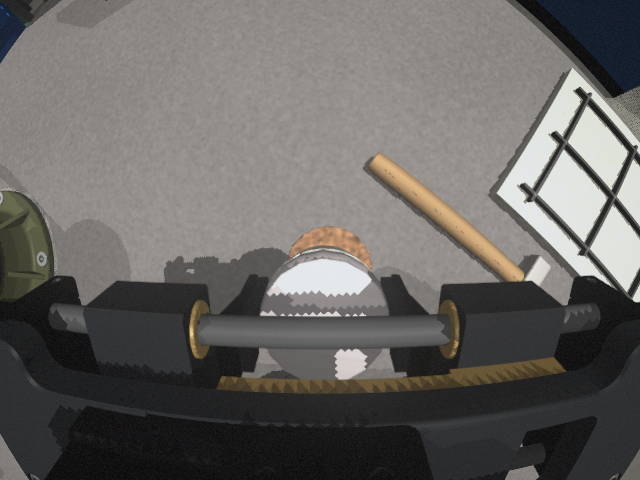

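The tin, in the fingers at (325,320), hides most of the mat, whose visible part is centred near (330,245): lined up sideways.

Call:
{"api": "servo_tool", "payload": {"series": [[[-0.02,0.001,0.07,-0.003,-0.002,0.001,0.3],[-0.06,0.004,0.2,-0.003,-0.002,0.001,0.3],[-0.1,0.007,0.33,-0.003,-0.002,0.001,0.3],[-0.135,0.009,0.455,-0.003,-0.002,0.001,0.3],[-0.165,0.011,0.555,-0.003,-0.002,0.001,0.3],[-0.185,0.012,0.625,-0.003,-0.002,0.001,0.3],[-0.194,0.013,0.655,-0.003,-0.002,0.001,0.3],[-0.199,0.0135,0.672,-0.003,-0.002,0.001,0.3],[-0.199,0.0135,0.672,-0.003,-0.002,0.001,0.3]]]}}

```text
time_s: 5.17
tool_pos: [0.382, 0.3284, 0.0469]
tool_rot: [179.9, -14.9, 129.7]
force: [0.8, 0.2, -2.0]
grip_width: 0.0532
grasp_force: 25.0
```

```bash
python3 go.py 382 327 63 130 15 g; python3 -c "
from cell import *;o=get_obs();print(o['tool_pos'],o['tool_rot'],o['qpos'])"
```

```text
[ 0.0105 -0.003   0.0105] [ 0.0011  0.0005 -0.0016] rows>= 0.10894247967043524 0.050497580522397084 t 5.1667 [ 0.75233962  0.19345729 -1.96475397]
[0.38199824 0.32838266 0.04687723] [179.88337365 -14.9155215  129.69709242] [ 14.69060884  19.92278023 -53.66404386 112.90286169   1.24321844
  55.49076714   1.63079258]
```

Call:
{"api": "servo_tool", "payload": {"series": [[[0.01,-0.003,0.008,0,0,0,0.3],[0.01,-0.003,0.011,0,0,0,0.3],[0.01,-0.003,0.011,0,0,0,0.8],[0.01,-0.003,0.011,0,0,0,1],[0.01,-0.003,0.011,0,0,0,1],[0.01,-0.003,0.011,0,0,0,1],[0.01,-0.003,-0.03,0,0,0,1],[0.01,-0.003,-0.13,0,0,0,1],[0.01,-0.003,-0.26,0,0,0,1],[0.01,-0.003,-0.4,0,0,0,1],[0.01,-0.003,-0.53,0,0,0,1],[0.01,-0.003,-0.6,0,0,0,1]]]}}

```text
time_s: 6.17
tool_pos: [0.411, 0.2953, 0.2271]
tool_rot: [179.4, -14.7, 129.8]
force: [0.8, 0.1, 0.1]
grip_width: 0.0867
grasp_force: 0.0
```

```bash
python3 - <<'E'
from h import *
from cell import *
np.set_printoptions(precision=1,suppress=True)
o=get_obs();c=eyes.read_camera('wrist')
P=wcloud(c,o)*1e3
h=cv2.cvtColor(c['frame'],cv2.COLOR_RGB2HSV).astype(int)
d=np.hypot(P[...,0]-382,P[...,1]-327)
for nm,m in(('mat',(h[...,0]<15)&(h[...,1]>120)&(abs(P[...,2])<20)&(d<90)),('tin',(P[...,2]>70)&(P[...,2]<95)&(d<60))):
    q=P[m];print(nm,len(q),cv2.minAreaRect(q[:,:2].astype(np.float32)) if len(q)>5 else '',q[:,2].mean())
E
python3 go.py 450 -30 240 90 30 g
```

```text
mat 0  nan
tin 2726 ((383.42822265625, 328.73883056640625), (52.15397644042969, 53.005615234375), 40.45389938354492) 83.26298519057555
[-0.8643 -0.5763 -0.2133] [-0.08    0.0806  0.2056] rows>= 7.629392059613687 5.904258775860649 t 6.2167 [1.89393926 1.08020755 1.87553921]<stdin>:9: RuntimeWarning: Mean of empty slice.
  ret = ret.dtype.type(ret / rcount)
```

Call:
{"api": "servo_tool", "payload": {"series": [[[-0.86,-0.576,-0.213,-0.08,0.0806,0.2056,1],[-0.86,-0.576,-0.213,-0.08,0.0806,0.2056,1],[-0.86,-0.576,-0.213,-0.08,0.0806,0.2056,1],[-0.86,-0.576,-0.213,-0.08,0.0806,0.2056,1],[-0.86,-0.576,-0.213,-0.08,0.0806,0.2056,1],[-0.86,-0.576,-0.213,-0.08,0.0806,0.2056,1],[-0.86,-0.576,-0.213,-0.08,0.0806,0.2056,1],[-0.86,-0.576,-0.213,-0.08,0.0806,0.2056,1],[-0.86,-0.576,-0.213,-0.08,0.0806,0.2056,1]]]}}

```text
time_s: 6.97
tool_pos: [0.4464, -0.0267, 0.2166]
tool_rot: [-179.3, -29.8, 89.2]
force: [-0.4, 0.1, 0.3]
grip_width: 0.0872
grasp_force: 0.0
```

```bash
python3 go.py 467 -330 140 90 40 g
```

```text
[-0.9921  0.0792 -0.2187] [-0.0012  0.0568 -0.0039] rows>= 7.330746437461513 1.4307818952297748 t 6.9667 [-0.43665051  0.1129132   0.29527928]
```

Call:
{"api": "servo_tool", "payload": {"series": [[[-0.992,0.079,-0.219,-0.001,0.057,-0.004,1],[-0.992,0.079,-0.219,-0.001,0.057,-0.004,1],[-0.992,0.079,-0.219,-0.001,0.057,-0.004,1],[-0.992,0.079,-0.219,-0.001,0.057,-0.004,1],[-0.992,0.079,-0.219,-0.001,0.057,-0.004,1],[-0.992,0.079,-0.219,-0.001,0.057,-0.004,1],[-0.992,0.079,-0.219,-0.001,0.057,-0.004,1],[-0.992,0.079,-0.219,-0.001,0.057,-0.004,1],[-0.992,0.079,-0.219,-0.001,0.057,-0.004,1],[-0.992,0.079,-0.219,-0.001,0.057,-0.004,1]]]}}

```text
time_s: 7.8
tool_pos: [0.4696, -0.31, 0.1255]
tool_rot: [-180.0, -40.2, 90.6]
force: [0.2, 0.7, 0.5]
grip_width: 0.087
grasp_force: 0.0
```

```bash
python3 - <<'E'
from h import *
from cell import *
np.set_printoptions(precision=1,suppress=True)
o=get_obs();c=eyes.read_camera('wrist');cv2.imwrite('pics/w3.png',c['frame'][:,:,::-1])
P=wcloud(c,o)*1e3; h=cv2.cvtColor(c['frame'],cv2.COLOR_RGB2HSV).astype(int)
def rect(xy,r,z0,z1,nm,f=True):
    q=P[(c['depth']>0)&(np.hypot(P[...,0]-xy[0],P[...,1]-xy[1])<r)&(P[...,2]>z0)&(P[...,2]<z1)&f]
    if len(q)>5:
        a=cv2.minAreaRect(q[:,:2].astype(np.float32));print(nm,len(q),np.round(a[0],1),np.round(a[1],1),round(a[2],1),np.median(q[:,2]),q.min(0),q.max(0))
    else: print(nm,len(q))
rect((465,-193),70,-5,15,'blade',h[...,2]>190); rect((466,-300),50,43,60,'handle')
rect((583,-136),55,42,60,'restB',h[...,1]<60);rect((653,-149),55,42,60,'restA',h[...,1]<60)
E
python3 go.py 467 -303.5 41 90 40 g
```

```text
blade 13396 [ 469.2 -189.3] [128.4 139.6] 42.0 1.3041317420351348 [ 395.1 -261.8   -1.7] [ 534.9 -123.2   15. ]
handle 1680 [ 468.7 -297.8] [20.1 69.7] 0.1 49.578789949724 [ 458.6 -332.7   43.1] [ 478.8 -263.    52. ]
restB 1113 [ 583.3 -136. ] [91.  12.8] 80.3 50.702630235590725 [ 570.5 -181.7   42. ] [596.9 -91.   52.7]
restA 1102 [ 654.2 -147.7] [91.1 13.3] 80.5 50.56184537808314 [ 640.9 -193.1   42. ] [ 667.4 -102.1   52.9]
[-0.1705 -0.0092  0.2919] [-0.0025 -0.0013  0.0032] rows>= 2.4329980688176875 0.10695661546483147 t 7.85 [0.84323153 0.84385605 0.22078447]
```

View pics/w3.png

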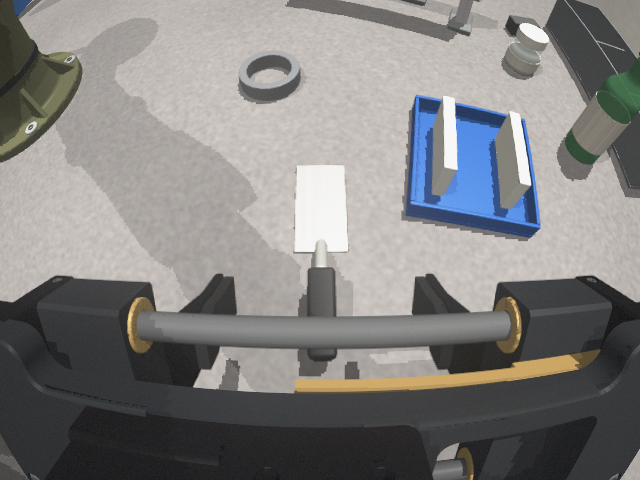

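The wrist view shows the spatula centred between the fingers: blade (320,208), handle (320,310). The tray rests are at (445,145) and (513,160).

Call:
{"api": "servo_tool", "payload": {"series": [[[-0.06,-0.003,0.1,-0.0025,-0.0013,0.003,1],[-0.12,-0.0035,0.2,-0.0025,-0.0013,0.003,1],[-0.16,-0.0035,0.28,-0.0025,-0.0013,0.003,1],[-0.1665,-0.0035,0.2975,-0.0025,-0.0013,0.003,1],[-0.1665,-0.0035,0.2975,-0.0025,-0.0013,0.003,1],[-0.1665,-0.0035,0.2975,-0.0025,-0.0013,0.003,1]]]}}

```text
time_s: 8.35
tool_pos: [0.4691, -0.2905, 0.0275]
tool_rot: [179.9, -39.9, 90.1]
force: [0.8, 0.0, 0.1]
grip_width: 0.0871
grasp_force: 0.0
```

```bash
python3 go.py 468.7 -301.5 40.5 90 40 g
```

```text
[-0.0003 -0.0014  0.0066] [0.0003 0.0007 0.0004] rows>= 0.048577313641256434 0.022476000057203207 t 8.35 [0.80399995 0.04907192 0.14659177]
```

Now close on it, firmly.

Call:
{"api": "servo_tool", "payload": {"series": [[[0,-0.001,0.006,0,0,0,1],[0,-0.001,0.006,0,0,0,0],[0,-0.001,0.006,0,0,0,0],[0,-0.001,0.006,0,0,0,0],[0,-0.001,0.006,0,0,0,0],[0,-0.001,0.006,0,0,0,0],[0,-0.001,0.006,0,0,0,0],[0,-0.001,0.006,0,0,0,0],[0,-0.001,0.006,0,0,0,0],[0,-0.001,0.006,0,0,0,0],[0,-0.001,0.006,0,0,0,0],[0,-0.001,0.006,0,0,0,0]]], "grip_force": 55}}

```text
time_s: 9.35
tool_pos: [0.4677, -0.2901, 0.0241]
tool_rot: [-180.0, -39.9, 89.9]
force: [-0.1, 0.4, 0.3]
grip_width: 0.0213
grasp_force: 0.0
```

```bash
python3 go.py 468.7 -301.5 140.5 90 40 g
```

```text
[ 0.2197  0.0033 -0.2586] [ 0.0002  0.0006 -0.0004] rows>= 2.4416920795742953 0.01828523221688452 t 9.35 [-0.06896947  0.42147871  0.34750593]
```

Not closed yet; a few more rows, then lift.

Call:
{"api": "servo_tool", "payload": {"series": [[[0,0,0,0,0,0,0],[0,0,0,0,0,0,0],[0,0,0,0,0,0,0],[0,0,0,0,0,0,0],[0.02,0,-0.024,0,0,0,0],[0.05,0,-0.06,0,0,0,0],[0.1,0.001,-0.12,0,0,0,0],[0.16,0.002,-0.19,0,0,0,0],[0.2,0.003,-0.24,0,0,0,0],[0.22,0.003,-0.2586,0,0,0,0],[0.22,0.003,-0.2586,0,0,0,0]]]}}

```text
time_s: 10.27
tool_pos: [0.4699, -0.2899, 0.129]
tool_rot: [179.8, -39.7, 90.1]
force: [0.3, -0.7, -0.7]
grip_width: 0.0195
grasp_force: 54.7
```

```bash
cat > blade.py <<'E'
# measures the held spatula in the wrist camera: blade points in the tool-levelled frame about the pad point
from h import *
from cell import *
np.set_printoptions(precision=1,suppress=True)
o=get_obs(); c=eyes.read_camera('wrist'); P=wcloud(c,o)*1e3
Rm=rot(o['tool_rot']).as_matrix(); g=np.array(o['tool_pos'])*1e3-19*Rm[:,2]
yaw=np.degrees(np.arctan2(Rm[1,0],Rm[0,0])); f=np.array([np.cos(np.radians(yaw)),np.sin(np.radians(yaw))]); l=np.array([-f[1],f[0]])
q=P-g; F=np.stack([q[...,:2]@f,q[...,:2]@l,q[...,2]],-1)
m=(c['depth']>0)&(F[...,0]>60)&(F[...,0]<165)&(abs(F[...,1])<32)&(abs(F[...,2]+40)<25)
B=F[m]; s,k=np.polyfit(B[:,0],B[:,2],1); a=cv2.minAreaRect(B[:,:2].astype(np.float32))
i=B[:,2]-s*B[:,0]-k; rl,_=np.polyfit(B[:,1],B[:,2],1)
print('grip',g,'yaw',yaw,'lean',np.degrees(np.arcsin(np.clip(np.hypot(*Rm[:2,2]),0,1))),'n',len(B),'blade rect (fwd,left)',np.round(a[0],1),np.round(a[1],1),round(a[2],1),'max fwd',B[:,0].max(),'side',B[:,1].min(),B[:,1].max(),'pitch up deg',np.degrees(np.arctan(s)),'roll',np.degrees(np.arctan(rl)),'top z at centre(110)',k+110*s,'rms',i.std(), 't',o['time_s'],'gw',o['grip_width'],o['grasp_force'])
E
python3 blade.py
```

```text
grip [ 469.8 -302.1  143.6] yaw 90.10837888228444 lean 39.67014295139495 n 7823 blade rect (fwd,left) [107.5   0.2] [94.9 46.3] 0.7 max fwd 154.7251948560182 side -23.15851585456122 23.61610273860407 pitch up deg -1.1845730734536557 roll -0.18372721794273733 top z at centre(110) -35.497407933671845 rms 1.7895989300478723 t 10.2667 gw 0.019510259123841422 54.71764661371708
```

```bash
python3 go.py 489 -31 100 70.5 40 g
```

```text
[0.6035 0.0792 0.6824] [-0.069   0.0013  0.0831] rows>= 6.578601825879866 2.716141584474004 t 10.3167 [-0.32895943 -0.29829422 -1.92913949]
```

Call:
{"api": "servo_tool", "payload": {"series": [[[0.06,0.008,0.068,-0.007,0,0.008,0],[0.14,0.018,0.16,-0.016,0,0.02,0],[0.23,0.03,0.26,-0.026,0,0.032,0],[0.32,0.042,0.362,-0.037,0.001,0.044,0],[0.41,0.054,0.464,-0.047,0.001,0.056,0],[0.49,0.064,0.554,-0.056,0.001,0.067,0],[0.555,0.073,0.628,-0.064,0.001,0.076,0],[0.59,0.077,0.667,-0.067,0.001,0.081,0],[0.6035,0.079,0.682,-0.069,0.0013,0.083,0],[0.6035,0.079,0.682,-0.069,0.0013,0.083,0],[0.6035,0.079,0.682,-0.069,0.0013,0.083,0]]]}}

```text
time_s: 11.23
tool_pos: [0.4925, -0.0202, 0.0847]
tool_rot: [-179.8, -40.1, 70.4]
force: [0.9, -0.7, -0.9]
grip_width: 0.0198
grasp_force: 54.7
```

```bash
python3 blade.py
python3 - <<'E'
from h import *
from cell import *
np.set_printoptions(precision=1,suppress=True)
o=get_obs();c=eyes.read_camera('wrist');cv2.imwrite('pics/w4.png',c['frame'][:,:,::-1])
P=wcloud(c,o)*1e3; a=np.radians(70.5); f=np.array([np.cos(a),np.sin(a)]); l=np.array([-f[1],f[0]])
q=P[...,:2]-[589,251.7]; S=np.stack([q@f,q@l,P[...,2]],-1); np.save('S.npy',S); ok=c['depth']>0
def rect(m,nm):
    B=S[m&ok]
    if len(B)<5: print(nm,len(B));return
    r=cv2.minAreaRect(B[:,:2].astype(np.float32));print(nm,len(B),np.round(r[0],1),np.round(r[1],1),round(r[2],1),'lo',np.percentile(B,1,0),'hi',np.percentile(B,99,0))
X,Y,Z=S[...,0],S[...,1],S[...,2]
rect((abs(X)<53)&(abs(Y)<60)&(Z>51)&(Z<62),'plate')
rect((abs(X)<65)&(abs(Y-36)<20)&(Z>12)&(Z<48),'restL');rect((abs(X)<65)&(abs(Y+36)<20)&(Z>12)&(Z<48),'restR')
rect((abs(X)<75)&(abs(Y)<25)&(Z>4)&(Z<14),'base')
rect((X>45)&(X<80)&(abs(Y)<70)&(Z>62)&(Z<85),'stop')
rect((abs(X+83)<30)&(abs(Y)<150)&(Z>130)&(Z<180),'barfront');rect((abs(X+83)<30)&(abs(Y)<150)&(Z>180)&(Z<190),'bartop')
E
```

```text
grip [488.5 -31.8  99.2] yaw 70.365748217095 lean 40.068081053673005 n 7839 blade rect (fwd,left) [108.    0.6] [96.  46.3] 0.7 max fwd 155.75607422845022 side -22.90362456539686 24.37753607655321 pitch up deg -0.8494060230054474 roll 0.10393405454753063 top z at centre(110) -34.66714524527141 rms 1.8562619331913446 t 11.2333 gw 0.01984691600964726 54.717462407425046
plate 3608 [-6.  1.] [79.6 93.1] 2.6 lo [-45.5 -44.5  51.5] hi [28.2 45.5 56. ]
restL 421 [-21.3  29.5] [12.  51.2] 76.2 lo [-45.3  28.5  12.5] hi [-1.3 40.8 47.5]
restR 474 [  8.5 -39.2] [ 15.9 107.8] 85.8 lo [-45.  -50.3  12.5] hi [ 60.7 -30.8  47.4]
base 2279 [-20.7  -0. ] [80. 50.] 0.0 lo [-59.7 -24.5   4.6] hi [17.  24.4 10.1]
stop 0
barfront 593 [-96.7  -1. ] [  4.3 248.2] 0.2 lo [ -98.8 -124.8  130. ] hi [-95.1 122.4 138.1]
bartop 0
```

View pics/w4.png

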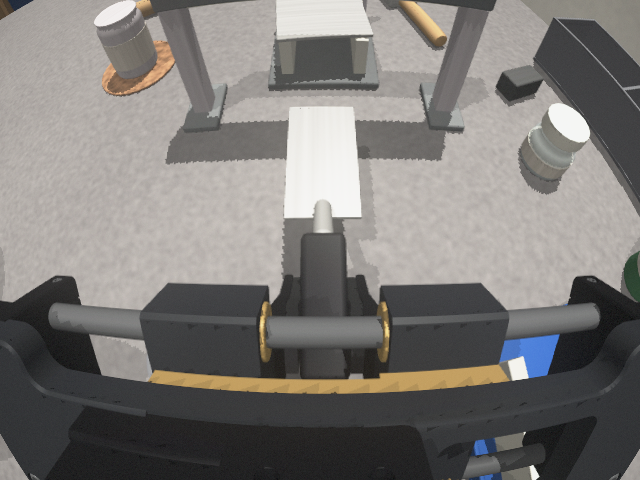

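Wrist view: blade (322,160) heads straight into the lane, plate front edge at row 35, rests' legs at (288,57) and (360,57), and the tin on the mat at (130,40). Station frame confirmed to about 1 mm.

```bash
python3 go.py 489.1 -31.2 70.5 70 40 g;python3 go.py 551.9 146 70.5 70 40 g
```

```text
[-0.0589 -0.0015  0.0772] [-0.0016 -0.0004  0.0013] rows>= 0.6986787822890671 0.05353851358910712 t 11.3333 [ 0.41904936 -0.56581933 -0.72021682]
[ 0.4206 -0.0028  0.4807] [-0.0016 -0.0004  0.0013] rows>= 4.59524477264912 0.05353851358910712 t 11.3333 [ 0.41904936 -0.56581933 -0.72021682]
```

Call:
{"api": "servo_tool", "payload": {"series": [[[-0.03,-0.001,0.04,-0.0016,-0.0004,0.0013,0],[-0.059,-0.0015,0.077,-0.0016,-0.0004,0.0013,0],[-0.059,-0.0015,0.077,-0.0016,-0.0004,0.0013,0],[-0.03,-0.0015,0.101,-0.0016,-0.0004,0.0013,0],[0.02,-0.002,0.143,-0.0016,-0.0004,0.0013,0],[0.07,-0.002,0.186,-0.0016,-0.0004,0.0013,0],[0.11,-0.002,0.219,-0.0016,-0.0004,0.0013,0],[0.14,-0.002,0.245,-0.0016,-0.0004,0.0013,0],[0.157,-0.002,0.259,-0.0016,-0.0004,0.0013,0],[0.157,-0.002,0.259,-0.0016,-0.0004,0.0013,0],[0.157,-0.002,0.259,-0.0016,-0.0004,0.0013,0]]]}}

```text
time_s: 12.25
tool_pos: [0.5208, 0.062, 0.0561]
tool_rot: [-180.0, -40.0, 70.1]
force: [-0.3, -0.1, -1.6]
grip_width: 0.0196
grasp_force: 54.7
```

```bash
python3 - <<'E'
from h import *
from cell import *
np.set_printoptions(precision=1,suppress=True)
a=np.radians(70.5); f=np.array([np.cos(a),np.sin(a)]); l=np.array([-f[1],f[0]])
def rect(S,m,nm):
    B=S[m]
    if len(B)<5: print(nm,len(B));return
    r=cv2.minAreaRect(B[:,:2].astype(np.float32));print(nm,len(B),np.round(r[0],1),np.round(r[1],1),round(r[2],1),'lo',np.percentile(B,1,0),'hi',np.percentile(B,99,0))
for n in('wrist','scene'):
    o=get_obs();c=eyes.read_camera(n)
    P=(wcloud(c,o) if n=='wrist' else cloud(c))*1e3
    q=P[...,:2]-[589,251.7]; S=np.stack([q@f,q@l,P[...,2]],-1); ok=c['depth']>0
    X,Y,Z=S[...,0],S[...,1],S[...,2]; print(n)
    rect(S,ok&(X>-155)&(X<-48)&(abs(Y)<35)&(Z>20)&(Z<48),'blade')
    m=ok&(X>-140)&(X<-65)&(abs(Y)<22)&(Z>20)&(Z<48)
    if m.sum()>20: k=np.polyfit(X[m]+105,Z[m],1); print('blade top z',k[1],'pitch',np.degrees(k[0]),'roll',np.degrees(np.polyfit(Y[m],Z[m],1)[0]))
    rect(S,ok&(abs(X)<53)&(abs(Y)<60)&(Z>51)&(Z<62),'plate')
    for s in(1,-1): rect(S,ok&(abs(X)<50)&(abs(Y-36*s)<12)&(Z>15)&(Z<45),'rest')
E
python3 go.py 551.9 146 70.5 70 40 g
```

```text
wrist
blade 7759 [-105.     0.7] [92.6 46.3] 0.3 lo [-148.6  -21.8   34.2] hi [-60.5  23.2  41.7]
blade top z 35.67495204479911 pitch -0.12249847521760546 roll 0.03331078833390135
plate 5296 [-16.9  -0.3] [58.5 92.2] 2.3 lo [-45.9 -44.8  51.6] hi [ 9.8 43.9 56. ]
rest 526 [-28.2  29.6] [11.9 39. ] 70.9 lo [-45.2  28.4  15.4] hi [-13.   40.5  44.7]
rest 570 [-24.4 -31.7] [45.2 12.3] 16.3 lo [-44.8 -42.9  15.2] hi [ -8.9 -30.7  44.7]
scene
blade 330 [-105.9    0.9] [95.8 50.5] 0.7 lo [-151.1  -24.    32.4] hi [-60.5  24.8  42.4]
blade top z 36.0311439765374 pitch -0.29716127781592955 roll 1.0019948655818574
plate 172 [-2.2 -0.8] [90.9 91.8] 0.7 lo [-47.4 -45.1  51.1] hi [40.8 41.8 59.1]
rest 74 [-28.2  34.9] [17.2 35.5] 89.2 lo [-45.9  26.5  15.2] hi [-12.1  41.3  44.7]
rest 133 [ -0.8 -38.5] [14.3 93.1] 89.9 lo [-46.  -45.5  15.4] hi [ 44.9 -31.9  44.4]
[0.2621 0.0007 0.2198] [-0.0003  0.      0.0001] rows>= 2.4608225400208674 0.008027858164249866 t 12.35 [ 0.43004605 -0.32354199 -1.33210181]
```

Call:
{"api": "servo_tool", "payload": {"series": [[[0.01,0.002,0.008,0,0,0,0],[0.03,0.004,0.025,0,0,0,0],[0.06,0.006,0.05,0,0,0,0],[0.09,0.006,0.0755,0,0,0,0],[0.12,0.006,0.1007,0,0,0,0],[0.15,0.006,0.126,0,0,0,0],[0.18,0.006,0.151,0,0,0,0],[0.21,0.006,0.176,0,0,0,0],[0.235,0.006,0.197,0,0,0,0],[0.253,0.006,0.212,0,0,0,0],[0.262,0.006,0.22,0,0,0,0],[0.262,0.006,0.22,0,0,0,0]]]}}

```text
time_s: 13.35
tool_pos: [0.5572, 0.1592, 0.0561]
tool_rot: [-179.9, -40.0, 70.2]
force: [0.3, -0.5, -1.6]
grip_width: 0.0194
grasp_force: 54.7
```

```bash
cat > st.py <<'E'
from h import *
from cell import *
np.set_printoptions(precision=1,suppress=True)
a=np.radians(70.5); f=np.array([np.cos(a),np.sin(a)]); l=np.array([-f[1],f[0]])
o=get_obs();Rm=rot(o['tool_rot']).as_matrix(); g=np.array(o['tool_pos'])*1e3-19*Rm[:,2]; d=g[:2]-[589,251.7]
print('grip st',d@f,d@l,g[2],o['tool_rot'],'F',o['force'],'T',o['wrist_torque'],'gw',o['grip_width'],'t',o['time_s'])
for n in ('wrist','top','scene'):
    c=eyes.read_camera(n); P=(wcloud(c,o) if n=='wrist' else cloud(c))*1e3
    q=P[...,:2]-g[:2]; S=np.stack([q@f,q@l,P[...,2]-g[2]],-1)
    m=(c['depth']>0)&(S[...,0]>58)&(S[...,0]<165)&(abs(S[...,1])<60)&(P[...,2]>46)&(S[...,2]<0)
    B=S[m]
    if len(B)>20:
        r=cv2.minAreaRect(B[:,:2].astype(np.float32)); print(n,'plate rel grip',len(B),np.round(r[0],1),np.round(r[1],1),round(r[2],1),B.min(0),B.max(0),'world z',np.median(B[:,2])+g[2],'pitch',np.degrees(np.polyfit(B[:,0],B[:,2],1)[0]),'roll',np.degrees(np.polyfit(B[:,1],B[:,2],1)[0]))
E
python3 st.py
```

```text
grip st -110.02701498246554 -0.8340016960011476 70.6353409550321 [-179.9  -40.    70.2] F [ 0.3 -0.5 -1.6] T [-1.   0.3 -0. ] gw 0.019402660401193105 t 13.35
top plate rel grip 765 [109.6   5. ] [94.2 91.1] 4.4 [ 62.2 -42.9 -24.6] [155.1  52.5  -4. ] world z 53.68595420454136 pitch -0.20638511813355692 roll -0.30469638855931674
scene plate rel grip 169 [ 93.5 -19.1] [ 78.4 113.5] 43.4 [ 58.3 -45.7 -24.6] [154.2  47.9 -11.7] world z 54.26311537373329 pitch -1.5147684047641055 roll 2.655120056810419
```

Call:
{"api": "servo_tool", "payload": {"series": [[[0.006,0,-0.0072,0,0,0,0],[0.014,0,-0.0167,0,0,0,0],[0.021,0,-0.025,0,0,0,0],[0.025,0,-0.0298,0,0,0,0],[0.029,0,-0.0345,0,0,0,0],[0.033,0,-0.0393,0,0,0,0],[0.037,0,-0.044,0,0,0,0],[0.041,0,-0.0488,0,0,0,0],[0.045,0,-0.0536,0,0,0,0],[0.049,0,-0.0584,0,0,0,0],[0.0536,0,-0.0638,0,0,0,0],[0.0536,0,-0.0638,0,0,0,0]]]}}

```text
time_s: 14.5
tool_pos: [0.5575, 0.1582, 0.0815]
tool_rot: [-180.0, -40.0, 70.1]
force: [-0.4, 0.4, -2.3]
grip_width: 0.0195
grasp_force: 54.7
```

```bash
python3 st.py;  python3 go.py 489.1 -31.2 95 70 40 g
python3 - <<'E'
from cell import *; import cv2
f=eyes.read_camera('scene')['frame'][120:300,270:490,::-1]; cv2.imwrite('pics/s2.png',cv2.resize(f,None,fx=3,fy=3,interpolation=cv2.INTER_CUBIC))
E
```

```text
grip st -110.86087712936093 -1.454721077594212 96.01781101284186 [-180.   -40.    70.1] F [-0.4  0.4 -2.3] T [-1.2  0.3  0. ] gw 0.01950596977350843 t 14.5
top plate rel grip 817 [108.7   5.1] [99.2 90.6] 5.5 [ 59.4 -42.  -49.9] [155.7  53.6 -12.9] world z 68.06057966892043 pitch -5.404944257771886 roll -0.5132567458048187
scene plate rel grip 147 [109.  -28.4] [ 54.7 117.7] 68.1 [ 58.2 -48.  -49.6] [164.5  17.8 -18.9] world z 59.835922446276335 pitch -2.6606536284013913 roll 17.29818280114727
[-0.4837  0.0008 -0.4038] [-0.0007 -0.0001  0.0005] rows>= 4.533181155409233 0.02076975302291184 t 14.65 [ 0.29875573 -1.07347209 -2.40781798]
```

View pics/s2.png

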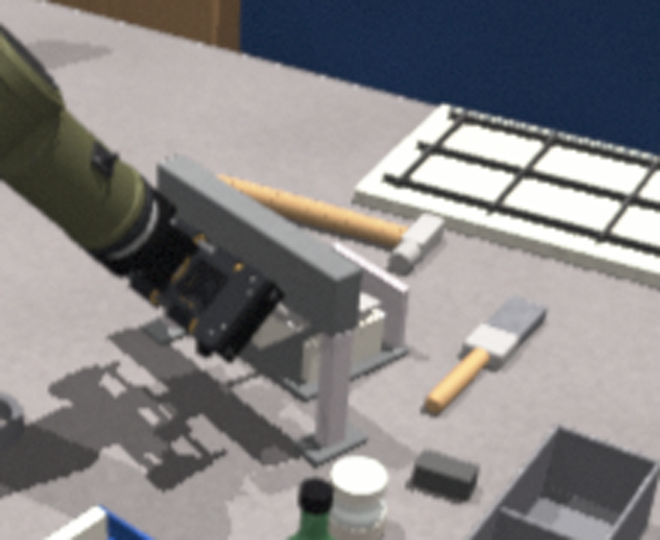

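The scene crop shows the hand leaned clear of the bar, with the lifted plate visible beyond it near (365,305). I'll check the plate's tilt precisely.

Run:
```python
from h import *
from cell import *
np.set_printoptions(precision=1,suppress=True)
a=np.radians(70.5); f=np.array([np.cos(a),np.sin(a)]); l=np.array([-f[1],f[0]])
o=get_obs()
for n in('top','scene'):
    c=eyes.read_camera(n);P=cloud(c)*1e3;q=P[...,:2]-[589,251.7];S=np.stack([q@f,q@l,P[...,2]],-1)
    B=S[(c['depth']>0)&(S[...,0]>-55)&(S[...,0]<46)&(abs(S[...,1])<50)&(S[...,2]>56)&(S[...,2]<85)]
    A=np.c_[B[:,:2],np.ones(len(B))]; w=np.ones(len(B),bool)
    for _ in range(4):
        k=np.linalg.lstsq(A[w],B[w,2],rcond=None)[0]; w=abs(B[:,2]-A@k)<2
    print(n,len(B),w.sum(),'pitch,roll',np.degrees(k[:2]),'z0',k[2],cv2.minAreaRect(B[w][:,:2].astype(np.float32)),B[w].min(0),B[w].max(0))
    for x0 in range(-55,50,15):
        b=B[(B[:,0]>=x0)&(B[:,0]<x0+15)]; print(x0,len(b),np.median(b[:,2]) if len(b) else '')
```

```text
top 784 301 pitch,roll [-6.2  0.4] z0 67.73965333860944 ((-4.503654479980469, 3.8675804138183594), (91.23750305175781, 88.65157318115234), 6.932700157165527) [-50.5 -43.7  62.3] [41.8 49.7 74.7]
-55 55 70.47618824695157
-40 146 71.40035745413975
-25 139 70.56179500198655
-10 136 67.87396704526205
5 141 66.89327422280522
20 129 64.27285576190656
35 38 60.98554860846206
scene 84 36 pitch,roll [ 0.4 -2.4] z0 62.28130762242023 ((-3.6160049438476562, -17.371389389038086), (34.6158332824707, 93.76789855957031), 78.22412872314453) [-48.4 -40.1  60.2] [41.2  9.1 65.6]
-55 35 62.955683810323016
-40 20 60.30549477794334
-25 0 
-10 0 
5 2 65.16164550363013
20 16 66.2482292784432
35 11 62.95915784568207
```

The plate is pitched about 5° because its front edge rides on the neck: the blade is about 8 mm too far in. Lower it back onto the rests, draw back a little, then lift again.

Call:
{"api": "servo_tool", "payload": {"series": [[[-0.004,0,0.0048,0,0,0,0],[-0.009,0,0.0107,0,0,0,0],[-0.014,0,0.0167,0,0,0,0],[-0.019,0,0.0226,0,0,0,0],[-0.024,0,0.0286,0,0,0,0],[-0.029,0,0.0345,0,0,0,0],[-0.034,0,0.0405,0,0,0,0],[-0.04,0,0.0476,0,0,0,0],[-0.046,0,0.0548,0,0,0,0],[-0.0536,0,0.0638,0,0,0,0],[-0.0536,0,0.0638,0,0,0,0]]]}}

```text
time_s: 15.72
tool_pos: [0.5569, 0.1583, 0.0554]
tool_rot: [-179.9, -40.0, 70.1]
force: [0.3, 0.2, -0.5]
grip_width: 0.0197
grasp_force: 54.7
```

```bash
cat > plate.py <<'E'
import sys
from h import *
from cell import *
np.set_printoptions(precision=1,suppress=True)
zl,zh,cx,cy,hx=map(float,sys.argv[1:6]); a=np.radians(float(sys.argv[6]) if len(sys.argv)>6 else 70.5); org=[589,251.7] if len(sys.argv)<8 else [float(v) for v in sys.argv[7].split(',')]
f=np.array([np.cos(a),np.sin(a)]); l=np.array([-f[1],f[0]])
o=get_obs();Rm=rot(o['tool_rot']).as_matrix(); g=np.array(o['tool_pos'])*1e3-19*Rm[:,2]; d=g[:2]-org
print('grip',d@f,d@l,g[2],o['tool_rot'],'F',o['force'],'t',o['time_s'])
for n in('top','scene','wrist'):
    c=eyes.read_camera(n);P=(wcloud(c,o) if n=='wrist' else cloud(c))*1e3;q=P[...,:2]-org;S=np.stack([q@f,q@l,P[...,2]],-1)
    B=S[(c['depth']>0)&(abs(S[...,0]-cx)<hx)&(abs(S[...,1]-cy)<55)&(S[...,2]>zl)&(S[...,2]<zh)]
    if len(B)<30: print(n,len(B)); continue
    A=np.c_[B[:,:2],np.ones(len(B))]; w=np.ones(len(B),bool)
    for _ in range(4):
        k=np.linalg.lstsq(A[w],B[w,2],rcond=None)[0]; w=abs(B[:,2]-A@k)<2.5
    r=cv2.minAreaRect(B[w][:,:2].astype(np.float32)); print(n,len(B),w.sum(),'slope x,y deg',np.degrees(k[:2]),'z',k[:2]@[cx,cy]+k[2],np.round(r[0],1),np.round(r[1],1),round(r[2],1),np.percentile(B[w],1,0),np.percentile(B[w],99,0))
E
python3 plate.py 45 66 -4 0 50; python3 go.py 546 145 72 70 40 g
```

```text
grip -110.94959451824579 -0.8843730898102286 69.98830863674446 [-179.9  -40.    70.1] F [ 0.3  0.2 -0.5] t 15.7167
top 769 364 slope x,y deg [-1.3  0. ] z 53.472332063017475 [0.3 3.3] [90.3 91.7] 2.9 [-43.1 -40.9  50.4] [40.2 48.6 56.5]
scene 174 106 slope x,y deg [-0.5  0.6] z 54.76801248341684 [-14.2 -18.8] [ 72.8 108.1] 45.8 [-43.7 -43.3  52. ] [40.6 42.6 57.1]
wrist 0
[-0.0078 -0.0204 -0.0122] [-0.0007 -0.0002  0.0005] rows>= 0.17997535500130216 0.02199575822836034 t 15.8667 [ 1.34411746 -0.04494059 -1.10621499]
```

Call:
{"api": "servo_tool", "payload": {"series": [[[-0.008,0,-0.0067,0,0,0,0],[-0.018,0,-0.0151,0,0,0,0],[-0.026,0,-0.0218,0,0,0,0],[-0.026,0,-0.0218,0,0,0,0],[-0.016,0,-0.0337,0,0,0,0],[-0.006,0,-0.0456,0,0,0,0],[0,0,-0.0528,0,0,0,0],[0.006,0,-0.06,0,0,0,0],[0.012,0,-0.0671,0,0,0,0],[0.019,0,-0.0754,0,0,0,0],[0.0276,0,-0.0857,0,0,0,0],[0.0276,0,-0.0857,0,0,0,0]]]}}

```text
time_s: 16.87
tool_pos: [0.5542, 0.1486, 0.0818]
tool_rot: [180.0, -40.0, 70.2]
force: [1.2, 0.2, -2.4]
grip_width: 0.0194
grasp_force: 54.7
```

```bash
python3 plate.py 56 80 -4 0 50; python3 go.py 489.1 -31.2 95 70 40 g
```

```text
grip -121.0461317373102 -1.504673069413444 96.32591901218211 [180.  -40.   70.2] F [ 1.2  0.2 -2.4] t 16.8667
top 768 398 slope x,y deg [-0.3 -0.2] z 63.89016130334949 [-6.4  3.6] [87.  89.5] 5.9 [-48.1 -41.4  61.3] [38.7 49.3 66.4]
scene 110 76 slope x,y deg [1.9 3.3] z 65.0773202390435 [ -8.9 -25.5] [51.5 99.9] 61.7 [-53.2 -41.5  60.6] [40.8 18.4 66.5]
wrist 0
[-0.4575  0.0008 -0.3817] [-0.0007 -0.0001  0.0005] rows>= 4.286501369745692 0.020713914110533905 t 17.0167 [ 0.09679087 -0.158253   -1.90601144]
```

Level now (0.3°, top at 64). Draw it out smoothly.

Call:
{"api": "servo_tool", "payload": {"series": [[[-0.0051,0,-0.0043,0,0,0,0],[-0.0128,0,-0.0107,0,0,0,0],[-0.023,0,-0.0192,0,0,0,0],[-0.0358,0,-0.0299,0,0,0,0],[-0.0511,0,-0.0426,0,0,0,0],[-0.069,0,-0.0576,0,0,0,0],[-0.0895,0,-0.0746,0,0,0,0],[-0.1125,0,-0.0938,0,0,0,0],[-0.138,0,-0.1151,0,0,0,0],[-0.1661,0,-0.1386,0,0,0,0],[-0.1943,0,-0.162,0,0,0,0],[-0.2224,0,-0.1855,0,0,0,0]]]}}

```text
time_s: 18.02
tool_pos: [0.524, 0.0654, 0.0807]
tool_rot: [-180.0, -40.0, 70.1]
force: [-0.3, -0.7, -3.2]
grip_width: 0.0195
grasp_force: 54.7
```

Call:
{"api": "servo_tool", "payload": {"series": [[[-0.0281,0,-0.0235,0,0,0,0],[-0.0562,0,-0.0469,0,0,0,0],[-0.0844,0,-0.0704,0,0,0,0],[-0.1125,0,-0.0938,0,0,0,0],[-0.138,0,-0.1151,0,0,0,0],[-0.161,0,-0.1343,0,0,0,0],[-0.1815,0,-0.1514,0,0,0,0],[-0.1994,0,-0.1663,0,0,0,0],[-0.2122,0,-0.177,0,0,0,0],[-0.2224,0,-0.1855,0,0,0,0],[-0.23,0,-0.1919,0,0,0,0],[-0.2352,0,-0.1961,0,0,0,0]]]}}

```text
time_s: 19.02
tool_pos: [0.4931, -0.0197, 0.0804]
tool_rot: [-180.0, -40.0, 70.1]
force: [-0.6, -0.2, -3.5]
grip_width: 0.0193
grasp_force: 54.7
```

```bash
python3 plate.py 54 80 -186 0 55; python3 go.py 489 -31 121 70 40 g
```

```text
grip -300.0511055419218 -0.10351342354800597 94.99535247495592 [-180.   -40.    70.1] F [-0.6 -0.2 -3.5] t 19.0167
top 821 393 slope x,y deg [-0.1  0.2] z 62.69625854661511 [-188.4    4.7] [93.1 89.3] 6.0 [-232.1  -38.5   60.2] [-143.1   50.5   65.1]
scene 687 563 slope x,y deg [-0.5  0.3] z 63.75833178519684 [-189.6    0.7] [98.2 91.9] 5.6 [-232.9  -44.    61.2] [-140.2   46.7   66.1]
wrist 14813 13121 slope x,y deg [-0.2  0.1] z 63.56469406042327 [-187.2    1.4] [94.7 90.6] 5.5 [-223.1  -43.    62. ] [-141.5   46.6   64.9]
[ 0.0553  0.0003 -0.0667] [-0.0007 -0.0002  0.0005] rows>= 0.6231582483447418 0.02321271007013283 t 19.1667 [-1.24127773  0.08853168 -2.77477295]
```

```bash
cat > ramp.py <<'E'
import sys; from go import *
# prints smooth waypoints of the straight way to a pad pose, split in calls of 12 rows (each relative to its own start)
x,y,z,yaw,lean,amax,vmax=map(float,sys.argv[1:8]); o=get_obs(); r0=rot(o['tool_rot']); r=ori(yaw,lean); p=np.array([x,y,z])/1e3+.019*r.as_matrix()[:,2]
d=p-o['tool_pos']; w=(r0.inv()*r).as_rotvec(); L=np.linalg.norm(d)*1e3
N=int(np.ceil(max(1.6*L/vmax,np.sqrt(5.8*L/amax)))); t=np.arange(1,N+1)/N; s=t*t*t*(10+t*(-15+6*t)); s=.3*s+.7*(3*t*t-2*t**3)
prev=0
for k in range(0,N,12):
    ra=r0*R.from_rotvec(w*prev)
    for q in s[k:k+12]:
        print(','.join('%.4g'%v for v in np.r_[ra.inv().apply(d*(q-prev))/.3,w*(q-prev)/np.pi].round(4)))
    prev=s[min(k+11,N-1)]; print('--')
print(N,L)
E
python3 ramp.py 594.2 -259.6 120 77.5 40 1.5 15
```

```text
-0.0008,0.0012,-0.0009,0.0001,-0,-0.0001
-0.0034,0.005,-0.0038,0.0002,-0,-0.0003
-0.0079,0.0113,-0.0087,0.0005,-0,-0.0006
-0.0141,0.0204,-0.0157,0.0009,-0,-0.0011
-0.0222,0.032,-0.0246,0.0014,-0,-0.0017
-0.032,0.0462,-0.0356,0.0021,-0,-0.0025
-0.0436,0.0629,-0.0484,0.0028,-0,-0.0034
-0.0568,0.0819,-0.0631,0.0037,-0,-0.0044
-0.0715,0.1031,-0.0794,0.0046,-0,-0.0056
-0.0875,0.1262,-0.0972,0.0056,-0.0001,-0.0068
-0.1047,0.1511,-0.1163,0.0067,-0.0001,-0.0081
-0.123,0.1774,-0.1366,0.0079,-0.0001,-0.0096
--
-0.0199,0.0264,-0.0218,0.0012,-0,-0.0015
-0.0404,0.0537,-0.0444,0.0025,-0,-0.003
-0.0614,0.0815,-0.0675,0.0038,-0,-0.0046
-0.0826,0.1097,-0.0908,0.0051,-0,-0.0062
-0.1038,0.1378,-0.1141,0.0064,-0.0001,-0.0077
-0.1248,0.1657,-0.1372,0.0077,-0.0001,-0.0093
-0.1454,0.193,-0.1597,0.009,-0.0001,-0.0108
-0.1652,0.2194,-0.1816,0.0102,-0.0001,-0.0123
-0.1843,0.2446,-0.2025,0.0114,-0.0001,-0.0137
-0.2022,0.2685,-0.2222,0.0125,-0.0001,-0.0151
-0.2189,0.2906,-0.2406,0.0135,-0.0001,-0.0163
-0.2342,0.311,-0.2574,0.0145,-0.0001,-0.0174
--
-0.0147,0.0168,-0.0159,0.0008,-0,-0.001
-0.0276,0.0315,-0.0298,0.0016,-0,-0.0019
-0.0386,0.044,-0.0417,0.0022,-0,-0.0027
-0.0476,0.0543,-0.0515,0.0027,-0,-0.0033
-0.0546,0.0622,-0.059,0.0032,-0,-0.0038
-0.0595,0.0678,-0.0643,0.0034,-0,-0.0041
-0.0624,0.0711,-0.0674,0.0036,-0,-0.0043
-0.0634,0.0722,-0.0685,0.0037,-0,-0.0044
--
32 252.03135434778488
```

Call:
{"api": "servo_tool", "payload": {"series": [[[-0.001,0.001,-0.001,0,0,0,0],[-0.003,0.005,-0.004,0,0,0,0],[-0.008,0.011,-0.009,0.0005,0,-0.0006,0],[-0.014,0.02,-0.016,0.0009,0,-0.0011,0],[-0.022,0.032,-0.025,0.0014,0,-0.0017,0],[-0.032,0.046,-0.036,0.0021,0,-0.0025,0],[-0.044,0.063,-0.048,0.0028,0,-0.0034,0],[-0.057,0.082,-0.063,0.0037,0,-0.0044,0],[-0.0715,0.103,-0.0795,0.0046,0,-0.0056,0],[-0.0875,0.126,-0.097,0.0056,0,-0.0068,0],[-0.105,0.151,-0.116,0.0067,0,-0.0081,0],[-0.123,0.177,-0.1365,0.0079,0,-0.0096,0]]]}}

```text
time_s: 20.17
tool_pos: [0.525, -0.0902, 0.088]
tool_rot: [-180.0, -40.0, 72.4]
force: [0.4, 0.3, -1.4]
grip_width: 0.0195
grasp_force: 54.7
```

Call:
{"api": "servo_tool", "payload": {"series": [[[-0.02,0.0265,-0.022,0.0012,0,-0.0015,0],[-0.0405,0.0535,-0.0445,0.0025,0,-0.003,0],[-0.0615,0.0815,-0.0675,0.0038,0,-0.0046,0],[-0.0825,0.1095,-0.091,0.0051,0,-0.0062,0],[-0.104,0.138,-0.114,0.0064,0,-0.0077,0],[-0.125,0.1655,-0.137,0.0077,0,-0.0093,0],[-0.1455,0.193,-0.1595,0.009,0,-0.0108,0],[-0.165,0.2195,-0.1815,0.0102,0,-0.0123,0],[-0.1845,0.2445,-0.2025,0.0114,0,-0.0137,0],[-0.202,0.2685,-0.222,0.0125,0,-0.0151,0],[-0.219,0.2905,-0.2405,0.0135,0,-0.0163,0],[-0.234,0.311,-0.2575,0.0145,0,-0.0174,0]]]}}

```text
time_s: 21.17
tool_pos: [0.5823, -0.2177, 0.1014]
tool_rot: [-180.0, -40.0, 76.4]
force: [-0.4, -1.0, -2.9]
grip_width: 0.0195
grasp_force: 54.7
```

Call:
{"api": "servo_tool", "payload": {"series": [[[-0.0147,0.017,-0.016,0.0008,0,-0.001,0],[-0.0275,0.0315,-0.03,0.0016,0,-0.0019,0],[-0.0385,0.044,-0.0415,0.0022,0,-0.0027,0],[-0.0475,0.0545,-0.0515,0.0027,0,-0.0033,0],[-0.0545,0.062,-0.059,0.0032,0,-0.0038,0],[-0.0595,0.068,-0.0645,0.0034,0,-0.0041,0],[-0.0625,0.071,-0.0675,0.0036,0,-0.0043,0],[-0.0634,0.072,-0.0685,0.0037,0,-0.0044,0],[-0.0634,0.072,-0.0685,0.0037,0,-0.0044,0]]]}}

```text
time_s: 21.92
tool_pos: [0.5966, -0.2477, 0.1055]
tool_rot: [-180.0, -40.0, 77.5]
force: [0.2, -0.7, -2.7]
grip_width: 0.0193
grasp_force: 54.7
```

```bash
python3 plate.py 82 105 0 0 70 80.4 618.5,-142; python3 blade.py
python3 - <<'E'
from h import *
from cell import *
np.set_printoptions(precision=1,suppress=True)
a=np.radians(80.4);f=np.array([np.cos(a),np.sin(a)]); l=np.array([-f[1],f[0]])
for n in('top','scene','wrist'):
    o=get_obs();c=eyes.read_camera(n);P=(wcloud(c,o) if n=='wrist' else cloud(c))*1e3
    h=cv2.cvtColor(c['frame'],cv2.COLOR_RGB2HSV).astype(int); q=P[...,:2]-[618.5,-142]; X,Y,Z=q@f,q@l,P[...,2]
    m=(h[...,0]>105)&(h[...,0]<125)&(h[...,1]>150)&(Z>16)&(Z<28)&(abs(X)<85)&(abs(Y)<85)
    if m.sum()>20: r=cv2.minAreaRect(np.c_[X[m],Y[m]].astype(np.float32));print(n,'tray wall',m.sum(),np.round(r[0],1),np.round(r[1],1),round(r[2],1))
E
```

```text
grip -120.06844023766543 4.579697107600515 120.0706253168475 [-180.   -40.    77.5] F [ 0.2 -0.7 -2.7] t 21.9167
top 775 384 slope x,y deg [0.3 0.8] z 88.07053950243805 [-8.7  4.7] [94.8 90.2] 3.0 [-49.1 -39.4  85.4] [38.6 49.9 90.7]
scene 1091 911 slope x,y deg [-0.2  0.1] z 88.68584147144935 [-7.8  1.2] [94.9 93.4] 2.6 [-45.8 -43.6  86.3] [38.6 46.6 91. ]
wrist 14818 13122 slope x,y deg [-0.2  0. ] z 88.56462993992005 [-6.8  1.4] [94.  90.7] 3.1 [-42.2 -42.7  87. ] [37.6 45.6 89.9]
grip [ 593.9 -259.5  120.1] yaw 77.49879040480927 lean 40.039194083704324 n 11135 blade rect (fwd,left) [111.7   0. ] [103.4  64. ] 0.0 max fwd 163.43004915361112 side -31.98786430414435 31.99686541390762 pitch up deg 1.0229774494226258 roll 0.14605474596263027 top z at centre(110) -31.863533859777622 rms 1.7713248779813806 t 22.0667 gw 0.019596387686728133 54.72097816877067
top tray wall 53 [0.  2.5] [134.4 127.6] 0.0
scene tray wall 298 [ -1.7 -15.3] [105.5 141.4] 89.6
wrist tray wall 501 [-2.3 -0.3] [135.  129.2] 0.5
```

Call:
{"api": "servo_tool", "payload": {"series": [[[-0.0043,0,0.0051,0,0,0,0],[-0.0129,0,0.0153,0,0,0,0],[-0.0236,0,0.0281,0,0,0,0],[-0.0364,0,0.0434,0,0,0,0],[-0.0471,0,0.0562,0,0,0,0],[-0.0557,0,0.0664,0,0,0,0],[-0.06,0,0.0715,0,0,0,0],[-0.0643,0,0.0766,0,0,0,0],[-0.0686,0,0.0817,0,0,0,0],[-0.0729,0,0.0868,0,0,0,0],[-0.0771,0,0.0919,0,0,0,0],[-0.0814,0,0.097,0,0,0,0]]]}}

```text
time_s: 23.27
tool_pos: [0.5969, -0.2477, 0.0679]
tool_rot: [180.0, -40.1, 77.5]
force: [-0.6, -0.6, -1.9]
grip_width: 0.0196
grasp_force: 54.7
```

Call:
{"api": "servo_tool", "payload": {"series": [[[-0.0043,0,0.0051,0,0,0,0],[-0.0107,0,0.0128,0,0,0,0],[-0.0171,0,0.0204,0,0,0,0],[-0.0225,0,0.0268,0,0,0,0],[-0.0225,0,0.0268,0,0,0,0],[-0.0225,0,0.0268,0,0,0,0]]]}}

```text
time_s: 23.77
tool_pos: [0.5965, -0.2477, 0.0568]
tool_rot: [-180.0, -40.1, 77.5]
force: [-0.7, 0.3, -1.3]
grip_width: 0.0198
grasp_force: 54.7
```

```bash
python3 plate.py 46 70 0 0 55 80.4 618.5,-142
python3 - <<'E'
from cell import *; import cv2
cv2.imwrite('pics/s3.png',eyes.read_camera('scene')['frame'][:,:,::-1])
E
python3 ramp.py 567.5 -417.4 71.5 77.5 40 4 25
```

```text
grip -120.10488802041024 4.685858140640918 71.29855108671575 [-180.   -40.1   77.5] F [-0.7  0.3 -1.3] t 23.7667
top 743 346 slope x,y deg [ 0.2 -0. ] z 53.910860007565276 [-1.2  4.4] [87.3 90.9] 2.1 [-41.4 -40.   51.5] [40.8 47.4 56.3]
scene 1057 867 slope x,y deg [-0.1 -0.1] z 54.98893751104342 [0.4 2.2] [89.6 93. ] 3.3 [-42.9 -43.6  52.6] [38.5 46.4 57.3]
wrist 14648 14045 slope x,y deg [0.2 0. ] z 54.5182304236454 [-1.4  1.6] [81.7 90.4] 3.4 [-42.1 -42.7  52.8] [37.5 45.5 55.8]
-0.0035,0.0002,-0.0029,0,-0,0
-0.0142,0.0009,-0.0119,0,-0,0
-0.0323,0.0022,-0.0271,0,-0,0
-0.0573,0.0038,-0.048,0,-0,0
-0.0883,0.0059,-0.0739,0,-0,0
-0.1241,0.0083,-0.1038,0,-0,0
-0.1632,0.0109,-0.1366,0.0001,-0.0001,0
-0.204,0.0136,-0.1708,0.0001,-0.0001,0
-0.2448,0.0163,-0.205,0.0001,-0.0001,0
-0.284,0.0189,-0.2377,0.0001,-0.0001,0
-0.3197,0.0213,-0.2677,0.0001,-0.0001,0
-0.3507,0.0233,-0.2936,0.0001,-0.0001,0
--
-0.025,0.0017,-0.0209,0,-0,0
-0.0431,0.0029,-0.036,0,-0,0
-0.0538,0.0036,-0.045,0,-0,0
-0.0573,0.0038,-0.0479,0,-0,0
--
16 159.8393819140867
```

View pics/s3.png

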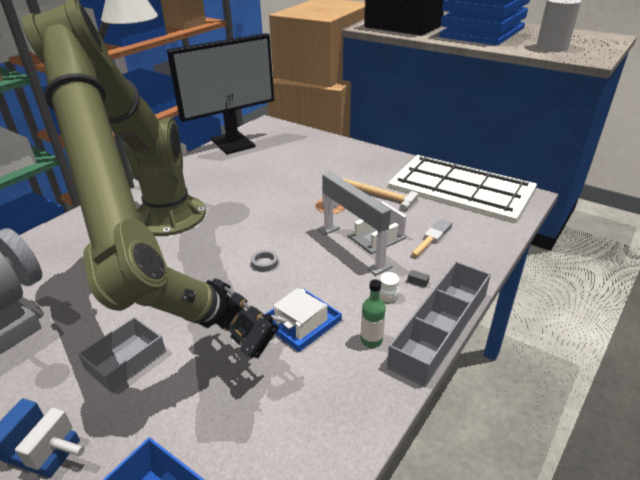

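The plate sits level on the tray rests at (300,310) in the scene view, and the blade is free beneath it. Withdraw along tray -x.

Call:
{"api": "servo_tool", "payload": {"series": [[[-0.0035,0,-0.003,0,0,0,0],[-0.014,0.001,-0.012,0,0,0,0],[-0.032,0.002,-0.027,0,0,0,0],[-0.057,0.004,-0.048,0,0,0,0],[-0.088,0.006,-0.074,0,0,0,0],[-0.124,0.0083,-0.104,0,0,0,0],[-0.163,0.011,-0.1365,0,0,0,0],[-0.204,0.0136,-0.171,0,0,0,0],[-0.245,0.0163,-0.205,0,0,0,0],[-0.284,0.019,-0.238,0,0,0,0],[-0.32,0.0213,-0.268,0,0,0,0],[-0.351,0.0233,-0.2935,0,0,0,0]]]}}

```text
time_s: 24.97
tool_pos: [0.5726, -0.3866, 0.0561]
tool_rot: [-180.0, -40.0, 77.3]
force: [0.4, 0.3, -0.6]
grip_width: 0.0193
grasp_force: 54.7
```

Call:
{"api": "servo_tool", "payload": {"series": [[[-0.025,0.0017,-0.021,0,0,0,0],[-0.043,0.003,-0.036,0,0,0,0],[-0.054,0.0036,-0.045,0,0,0,0],[-0.0573,0.0038,-0.048,0,0,0,0],[-0.0573,0.0038,-0.048,0,0,0,0]]]}}

```text
time_s: 25.38
tool_pos: [0.57, -0.4055, 0.0566]
tool_rot: [-180.0, -40.1, 77.5]
force: [0.7, 0.9, -1.3]
grip_width: 0.0194
grasp_force: 54.7
```

```bash
python3 plate.py 46 70 0 0 60 80.4 618.5,-142; python3 blade.py
python3 - <<'E'
from h import *
C=dict(np.load('top0.npz'));P=cloud(C)*1e3
q=P[280:340,430:495].reshape(-1,3);q=q[(q[:,2]>38)&(q[:,2]<60)];print('bin',q.min(0),q.max(0))
print(plane(C,[[520,260],[560,315],[515,310]],.05)*1e3)
E
python3 ramp.py 585 -417.4 40.5 77.5 40 4 20
```

```text
grip -280.10708705142156 4.5196185216728635 71.12303961864181 [-180.   -40.1   77.5] F [ 0.7  0.9 -1.3] t 25.3833
top 740 352 slope x,y deg [-0.2 -0.4] z 54.48290046324904 [1.1 4.6] [93.3 87.6] 89.7 [-40.9 -39.6  51.8] [40.9 48.8 56.9]
scene 1053 880 slope x,y deg [0.2 0.1] z 55.05421874244862 [-1.9  1. ] [95.8 84.6] 89.3 [-42.3 -44.4  52.6] [38.7 46.  57.3]
wrist 2996 2721 slope x,y deg [ 0.8 -0. ] z 54.72729386371246 [-17.6   0.4] [52.8 90.2] 3.3 [-44.1 -43.6  52. ] [ 1.7 44.5 55.6]
grip [ 567.7 -416.5   71.4] yaw 77.5658852752433 lean 40.06902870002411 n 7824 blade rect (fwd,left) [107.8   0.4] [95.5 46.4] 0.6 max fwd 155.36337480931647 side -22.96224550648134 24.100039839680726 pitch up deg -0.7776162544045342 roll -0.047897164774616564 top z at centre(110) -34.747425539220835 rms 1.817435314791161 t 25.5333 gw 0.019688573216585323 54.717513928189874
bin [ 317.8671117  -525.64734237   38.15008426] [ 424.00956656 -379.51801626   59.46052006]
[[ 522.94214575 -626.47516256   50.        ]
 [ 354.66371907 -742.55586694   50.        ]
 [ 369.56515917 -605.10367031   50.        ]]
-0.0021,0.002,0.003,-0,-0,0
-0.0083,0.008,0.012,-0,-0,0
-0.018,0.0173,0.0259,-0,-0.0001,0.0001
-0.0296,0.0285,0.0426,-0.0001,-0.0002,0.0001
-0.0412,0.0396,0.0592,-0.0001,-0.0002,0.0002
-0.0509,0.0489,0.0732,-0.0001,-0.0003,0.0002
-0.0572,0.0549,0.0822,-0.0001,-0.0003,0.0003
-0.0593,0.0569,0.0851,-0.0002,-0.0003,0.0003
--
8 35.49407800380798
```

Call:
{"api": "servo_tool", "payload": {"series": [[[-0.004,0,0.005,0,0,0,0],[-0.014,0,0.0167,0,0,0,0],[-0.027,0,0.0322,0,0,0,0],[-0.04,0,0.0477,0,0,0,0],[-0.052,0,0.062,0,0,0,0],[-0.06,0,0.0715,0,0,0,0],[-0.064,0,0.0763,0,0,0,0],[-0.0665,0,0.0793,0,0,0,0],[-0.068,0,0.081,0,0,0,0],[-0.068,0,0.081,0,0,0,0]]]}}

```text
time_s: 26.42
tool_pos: [0.57, -0.4055, 0.025]
tool_rot: [180.0, -40.0, 77.5]
force: [0.8, -0.7, -0.6]
grip_width: 0.0194
grasp_force: 54.7
```

```bash
python3 blade.py
```

```text
grip [ 567.4 -417.4   39.5] yaw 77.4920933306054 lean 40.03238498848521 n 12064 blade rect (fwd,left) [112.5   0. ] [ 64. 105.] 90.0 max fwd 164.99899573596272 side -31.99704585293951 31.999930860377766 pitch up deg -0.48191860928752234 roll 0.17026674919517387 top z at centre(110) -36.15334938356203 rms 2.421552612785102 t 26.4167 gw 0.01935765683639608 54.71741823479533
```

Lower 0.7 mm more, open gently, and retreat along the tool axis.

Call:
{"api": "servo_tool", "payload": {"series": [[[-0.0015,0,0.0018,0,0,0,0],[-0.0015,0,0.0018,0,0,0,0],[-0.0015,0,0.0018,0,0,0,0.6],[-0.0015,0,0.0018,0,0,0,0.7],[-0.0015,0,0.0018,0,0,0,0.7],[-0.0015,0,0.0018,0,0,0,0.7],[-0.0015,0,0.0018,0,0,0,0.7],[-0.0015,0,-0.03,0,0,0,0.7],[-0.0015,0,-0.12,0,0,0,0.7],[-0.0015,0,-0.24,0,0,0,0.7],[-0.0015,0,-0.33,0,0,0,0.7],[-0.0015,0,-0.35,0,0,0,0.7]]], "grip_force": 20}}

```text
time_s: 27.47
tool_pos: [0.5548, -0.4772, 0.1097]
tool_rot: [179.6, -39.7, 77.5]
force: [-0.4, -1.0, 0.7]
grip_width: 0.0606
grasp_force: 0.0
```

Call:
{"api": "servo_tool", "payload": {"series": [[[0,0,-0.02,0,0,0,0.7],[0,0,-0.02,0,0,0,0.7],[0,0,-0.02,0,0,0,0.7],[0,0,-0.02,0,0,0,0.7],[0,0,-0.02,0,0,0,0.7],[0,0,-0.02,0,0,0,0.7]]]}}

```text
time_s: 27.97
tool_pos: [0.5545, -0.4743, 0.1087]
tool_rot: [-179.9, -40.1, 77.5]
force: [-0.3, 0.5, 0.5]
grip_width: 0.0612
grasp_force: 0.0
```

```bash
python3 plate.py 46 70 0 0 60 80.4 618.5,-142
python3 - <<'E'
from h import *
from cell import *
np.set_printoptions(precision=1,suppress=True)
c=eyes.read_camera('scene'); P=cloud(c)*1e3
for nm,xy,r,z0,z1 in(('handle',(568,-417),50,35,60),('tin',(383,328),45,70,100)):
    q=P[(np.hypot(P[...,0]-xy[0],P[...,1]-xy[1])<r)&(P[...,2]>z0)&(P[...,2]<z1)]
    print(nm,len(q),q.mean(0) if len(q) else '',np.percentile(q[:,2],[5,50,95]) if len(q) else '')
o=get_obs();w=eyes.read_camera('wrist');print(o['force'],o['grip_width'],o['time_s'],o['tool_pos'])
cv2.imwrite('pics/f.png',np.hstack([c['frame'][100:400,50:450],w['frame'][90:390,120:520]])[:,:,::-1])
E
```

```text
grip -350.5743633219977 8.253417697807295 123.26732798272285 [-179.9  -40.1   77.5] F [-0.3  0.5  0.5] t 27.9667
top 747 377 slope x,y deg [-0.2 -0.5] z 54.18299168815233 [2.2 4.8] [88.4 90.2] 2.2 [-41.3 -39.8  51.7] [43.7 47.7 56.7]
scene 1059 876 slope x,y deg [0.2 0. ] z 55.06232091623335 [-3.7  2.1] [84.8 94.2] 1.4 [-42.4 -43.9  52.8] [37.6 45.5 57.5]
wrist 2593 2423 slope x,y deg [ 0.5 -0. ] z 54.74637013579309 [-6.   1.1] [73.2 91.4] 1.8 [-42.4 -43.1  52.3] [23.7 45.4 55.8]
handle 420 [ 572.4 -416.3   46.6] [36.9 48.6 51.9]
tin 0  
[-0.9  0.4 -0.7] 0.06108234866115749 28.1667 [ 0.6 -0.5  0.1]
```

View pics/f.png

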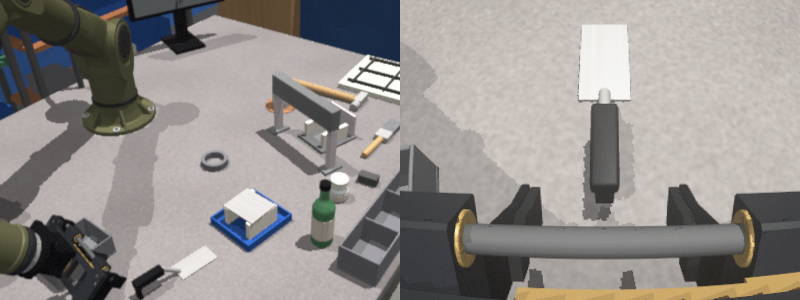

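The plate lies on the tray rests at (250,212) and the spatula is flat at (185,268). The tin is hidden in the scene view, so I'll check it from the top camera.

Run:
```python
from h import *
from cell import *
c=eyes.read_camera('top'); P=cloud(c)*1e3
m=(np.hypot(P[...,0]-382,P[...,1]-327)<60)&(P[...,2]>70)&(P[...,2]<100); q=P[m]
print(len(q),cv2.minAreaRect(q[:,:2].astype(np.float32)) if len(q)>5 else '',np.median(q[:,2]))
```

```text
238 ((380.1850280761719, 326.81005859375), (47.7885627746582, 49.51936721801758), 0.11421048641204834) 82.44903495152367
```

The tin stands on the mat: its top is at 82.4 and it is centred on the mat. Everything else is in place, so I hand in.

```bash
python3 -c "
from cell import env; print(env.sign_off())"
```

```text
the job is handed in; nothing more can be done
None
```

The job is handed in at about 28 s: the tin is on the cork mat, the plate lies level on the tray's rests about 3° off square, and the spatula lies flat on the open table; the gripper never touched the plate, and sign-off returned no verdict.

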